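Seat a turning mirror in a three-point clamp mount

ROBOT

A 6-joint arm with a two-finger parallel gripper is mounted at the origin on a cart in front of the work surface, level with it; the furniture and walls round the work are solid. World frame = base frame: x ahead of the robot, y to its left, z up, the work surface at z = 0. Lengths are in mm, angles in rad, forces in N, time in s.
With the tool pointing down it reaches from about 350 to 775 mm from the base axis. Payload 7.3 kg.
Tool frame: the origin (TCP) lies at the very end of the fingers, on their centre line; the grasp point (between the pads) lies 19 mm behind it; z points along the fingers, y is the line along which they close (so a half turn about z gives the same grasp; the last joint's range is limited). The gripper opens to 92 mm and grips with 3 to 60 N. Pads are 19 mm wide; open, the fingers measure 130 mm over their backs; the gripper's body (75 mm by 190 mm) begins 47 mm behind the grasp point.
Start: joints at [1.048, 0.342, 1.524, -0, 1.275, -0.146], TCP at [193.159, 488.195, 226.741] pointing down, gripper open.
Joint ranges: [-2.53, 2.53], [-0.77, 2.02], [0.04, 2.7], [-1, 4.14], [0.28, 2.66], [-3.11, 3.11]. Speed limits (rad/s): [2.57, 2.57, 3.14, 3.14, 3.14, 3.14].

INTERFACE

Orientations are given as [roll, pitch, yaw] about the fixed x, y, z axes, in that order (R = Rz(yaw) Ry(pitch) Rx(roll)).
In Python, from plant import * gives the robot as it stands.
- The arm moves only by the tool arm_command, never from a script. Its arguments are lists of equal length, an entry for each row: "gripper": the finger opening in mm, from 0 to 91.8; "dp": the shift along the tool's x, y, z in units of 25 mm (1.0 is 25 mm), a list of three; "twist": the turn about the tool's z in units of 5 degrees (1.0 is 5 degrees). A call has exactly 5 rows; each row shifts and turns the commanded pose from where the row before left it, along the tool's axes as they then stand; what a row does not reach is not made up. A row lasts 1/8 s, in which the tool goes at most 62.5 mm and 10.7 degrees, less where a joint would pass 70% of its speed; a pose out of reach is approached as far as the arm can. A call is refused whole if a number of a shift passes 1 or a number of a turn 1, either way. A call with a gripper value outside its range is refused whole. The fingers move at their own pace and stop on an object; the grip force is fixed at half the most. Time passes only in rows, so rows that do not move let the fingers close, or fill a call up. It gives the time, the measured TCP pose, the force, the opening and the grip force at its end, in the units of the state.
- get_obs(): the state, without advancing time (a new reading comes with each control period).
- capture(name): name is "scene" or "top"; returns the picture (420x560x3 uint8, red, green, blue); there is no depth.
- get_calibration(name): a dict with "mtx" (3x3 intrinsics, pixels), "position" and "attitude" of the camera in the world. Camera axes: x right, y down, z forward; pixel columns grow to the right and rows downward; lengths in mm; the calibration is good to about 2 mm. A picture is of the moment at which its call begins. get_calibration takes no time and is no camera call.
- close_job(): hands the job in; it is judged then, once.
The state is a dict: "time": time; "joint_positions": joint angles; "dq": joint speeds; "tau": joint torques, N m; "tool_pos": TCP position; "tcp_rot": TCP orientation; "contact_force": force on the tool from outside, world axes, zero at the start; "moment": the same for the moment, N m; "grip_width": finger opening in mm; "finger_force": force on a finger pad.
Only numpy, scipy, OpenCV 4.12 (cv2) and the standard library are available. Lean on these libraries where they do the work, as an engineer would, in place of code of your own. Each camera call takes 0.05 s, during which the arm holds its last target. There are 200 camera calls.

TASK

Stand the small 45-degree mirror upright on the mount's base plate, centred between the jaw and the two stop pins with its reflecting side toward the jaw, and let go of it. Then push the jaw forward by its tab until its sprung nose has slid the mirror squarely against both pins and holds it there on its own with about 5 newtons (3 to 8), so that it cannot rock; never let the jaw press the mirror with more than 14 newtons. Do not tip the mirror over, and leave the petri dish, the largest test weight and the mouse where they are.

Things in the scene. Friction and masses are not known exactly. Their poses are not given: they have to be found in the camera images.
- mirror: the optic: grey-painted metal 45-degree turning mirror, 32 mm along its x, 46 mm along its y, 46 mm tall, 0.13 to 0.21 kg, loose on the bench. The lowest 18 mm is a solid block; above it two upright cheeks (outer faces at y = +23 and -23 mm, good to grip) and a back wall at +x hold a sloping glass mirror that looks to -x and up. Origin: centre of the underside; z up
- mirror_front (a point): centre of the mirror's base-block front face (reflecting side), at x = -16 mm, z = 9 mm in the mirror's frame: where the nose of the jaw is to press
- mount: the mount, fixed to the bench: a steel plate 180 mm along its x, 90 mm along its y, 14 mm thick, whose flat top carries the mirror. Origin: centre of the underside; z up; +x is the direction in which the jaw closes. The seated mirror stands square on the plate, its x along the mount's x, y = 0, its back face touching both pins
- set_down (a point): point on the plate's top at mount x = 8 mm, y = 0: a mirror whose underside is centred here is clear (12 mm or so) of the pins and of the open jaw
- stop_pins (a point): mid-setting of the stop, 9 mm above the plate: at the mount's +x end a cross bar (64 mm along y, 22 mm tall) carries two slippery ball-ended pins pointing to -x, at y = +15 and -15 mm. This point is at mount x = 45 mm, y = 0, but the real pin tips lie anywhere from 7 mm short of it to 7 mm beyond: it differs every time, is not reported and stays firm
- jaw: dark metal jaw sliding on the plate along the mount's x, y = 0, travel 55 mm; it takes about 9 N to slide and stays where left. Origin: foot of the rear (-x) face of its push tab, at plate-top height, starting at mount x = -72 to -66 mm; axes as the mount's. Tab: upright, 34 mm wide (y), 8 mm thick, 46 mm tall; in front of it a block 34 mm wide, 30 mm long, 22 mm tall
- jaw_tab (a point): the place to push: centre of the rear (-x) face of the jaw's tab, 34 mm above the plate top; push along the mount's +x
- nose_tip (a point): tip of the jaw's slippery white sprung nose (10 mm thick) when free, 50 mm ahead of the jaw's origin, 9 mm above the plate; the point moves with the jaw, not with the spring. Spring: 1.5 N preload, 3 N per mm, bottoms after 3.5 mm (12 N), then very stiff. A push on the tab is about 9 N more than what the mirror feels; push gone, the jaw stays and the nose keeps its force
- petri_0: bystander: flat round covered petri dish, 60 mm across, 16 mm tall; origin at the centre of its underside
- weight_0: bystander: the largest of three knobbed steel test weights, 26 mm across, 36 mm tall; origin at the centre of its underside
- mouse: bystander: black computer mouse, 104 x 60 x 33 mm; origin at the centre of its underside
Mind the look-alikes: they are no part of the job. Leave any purple look-alike of the mirror alone.

How it is judged:
By the outcome, as a careful person would: the job done as asked, in the order asked, and still so for the second after the job is handed in, with the robot touching nothing.
It also fails if it takes over 58 s, if anything falls off the work surface, if the arm or the gripper's body presses on something with over 40 N, if the wrist force passes 120 N, or if a joint passes its speed limit or range.

## Working session

There is one attempt and no reset: what is moved stays moved. The work goes in short steps, Python scripts to look and compute and a tool call to move; the robot and the scene stay as the last step left them, time stands still between calls to the robot, and variables do not carry over. Pictures are saved under pics/ and viewed, at most 10 in all, crops included, and the job is handed in when it is done.

Besides the shell and the picture viewer there is one more tool, called after "Call:" as name([rows], argument=value, ...), one row to a line, values as JSON. arm_command: Moves the arm, as the interface text tells. Its arguments: {"type":"object","properties":{"gripper":{"type":"array"},"dp":{"type":"array"},"twist":{"type":"array"}},"required":["gripper","dp","twist"]}

```bash
mkdir -p pics; python3 - <<'E'
from plant import *
import cv2
for n in("scene","top"):
    im=capture(n); cv2.imwrite(f"pics/{n}0.png",im[...,::-1]); print(get_calibration(n))
print(get_obs())
E
```

```text
{'mtx': array([[534.96256293,   0.        , 278.46010497],
       [  0.        , 534.96256293, 215.51734786],
       [  0.        ,   0.        ,   1.        ]]), 'position': array([-602.32460023, -733.95101885,  676.20672134]), 'attitude': array([-2.01318478,  0.01266558, -1.03239802])}
{'mtx': array([[484.77870369,   0.        , 287.85789195],
       [  0.        , 484.77870369, 201.76787898],
       [  0.        ,   0.        ,   1.        ]]), 'position': array([ 239.87887193,  -69.62609988, 1223.66418565]), 'attitude': array([-2.90056525, -0.00317475, -1.56447999])}
{'time': 0.1, 'joint_positions': array([ 1.04798786e+00,  3.42623812e-01,  1.52490957e+00,  1.89586477e-05,
        1.27538622e+00, -1.46013178e-01]), 'dq': array([-0.00079911, -0.00153513, -0.00088614,  0.00112469,  0.00076743,
       -0.00098023]), 'tau': array([ 1.62463002e-03, -4.32000089e+01, -2.44697160e+01,  7.19416095e-02,
        5.25989919e-02, -1.07857122e-05]), 'tool_pos': array([192.97206621, 487.86933682, 226.13379038]), 'tcp_rot': array([-3.14028247e+00, -2.11000974e-04,  2.76479169e+00]), 'contact_force': array([-0.28268778,  0.86507963,  0.31925231]), 'moment': array([0.01338573, 0.02000719, 0.01605083]), 'finger_force': 0.0, 'grip_width': 91.86104424237895}
```

View pics/scene0.png

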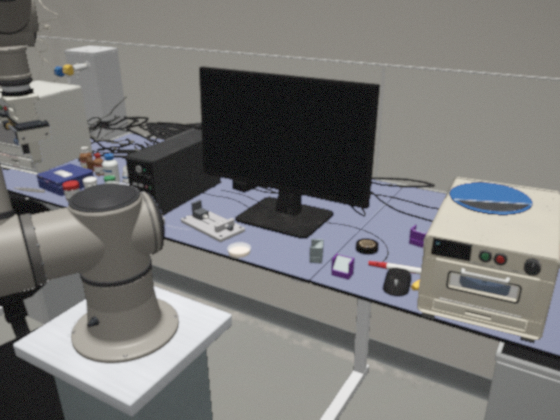

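View pics/top0.png

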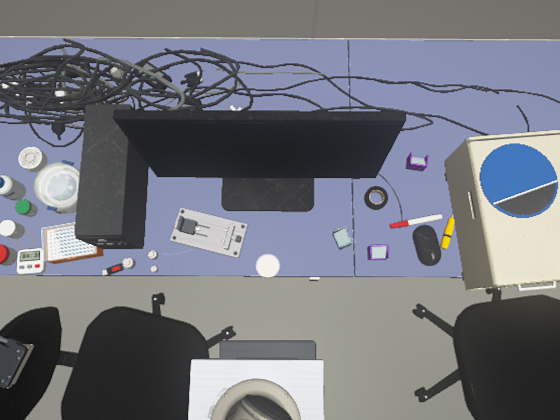

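The top view shows the mount at about (208,232), jaw at its left end, and the grey mirror at (342,238). The purple look-alikes are at (378,252) and (417,161), the petri dish at (267,265) and the mouse at (427,245).

```bash
python3 - <<'E'
import cv2,numpy as np
a=cv2.imread("pics/top0.png");s=cv2.imread("pics/scene0.png")
m=cv2.resize(a[200:265,165:255],None,fx=7,fy=7,interpolation=cv2.INTER_CUBIC)[:450]
o=cv2.resize(a[220:260,325:365],(300,300),interpolation=cv2.INTER_CUBIC)
c1=cv2.resize(s[190:245,170:250],(436,300),interpolation=cv2.INTER_CUBIC)
c2=cv2.resize(s[230:270,300:340],(300,300),interpolation=cv2.INTER_CUBIC)
cv2.imwrite("pics/c1.png",m)
cv2.imwrite("pics/c2.png",np.vstack([np.hstack([o,c2]),np.hstack([c1,np.zeros((300,164,3),np.uint8)])]))
E
```

```text
(no output)
```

View pics/c1.png

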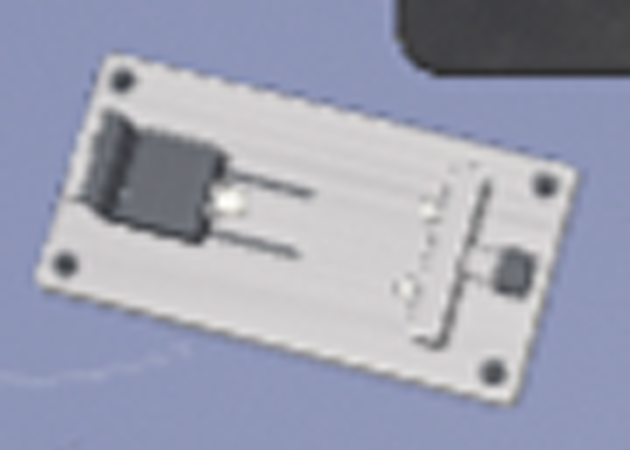

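View pics/c2.png

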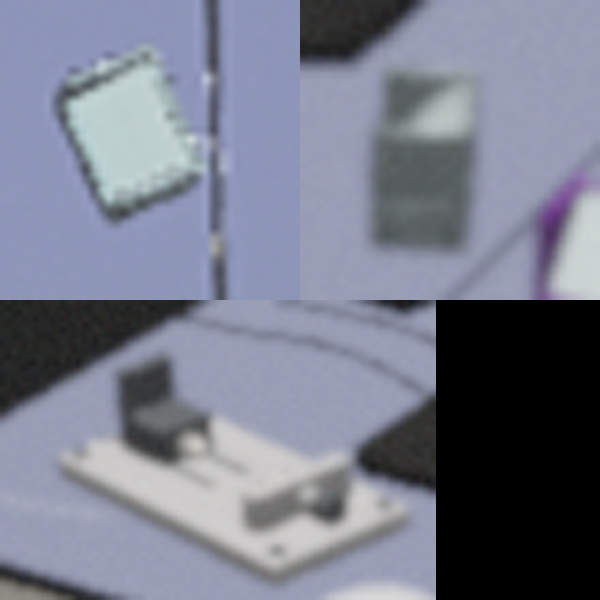

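The crops show the mount's jaw at the left and its pins at the right, so mount +x runs to the right and slightly down in the top view. The scene view shows a cheek of the mirror with the glass rising to the right, so the mirror's back (+x) points right and up in the top view.

```bash
cat > h.py <<'E'
import numpy as np,cv2
from scipy.spatial.transform import Rotation as R
from plant import *
def ray(n,uv):
    c=get_calibration(n); d=np.linalg.inv(c["mtx"])@np.c_[np.atleast_2d(uv),np.ones(len(np.atleast_2d(uv)))].T
    return np.array(c["position"]),(R.from_euler("xyz",c["attitude"]).as_matrix()@d).T
def cast(n,uv,z):
    p,d=ray(n,uv); return (p+d*((z-p[2])/d[:,2])[:,None])
def proj(n,X):
    c=get_calibration(n); q=(np.atleast_2d(X)-c["position"])@R.from_euler("xyz",c["attitude"]).as_matrix()@c["mtx"].T
    return q[:,:2]/q[:,2:]
def biggest(mask,x0,y0):
    cs=cv2.findContours(mask.astype(np.uint8),cv2.RETR_EXTERNAL,cv2.CHAIN_APPROX_NONE)[0]
    return max(cs,key=cv2.contourArea).reshape(-1,2)+[x0,y0]
E
python3 - <<'E'
from h import *
a=cv2.imread("pics/top0.png"); 
def sub(x0,x1,y0,y1): return a[y0:y1,x0:x1].astype(int)
# mount plate: not blue, bright
s=sub(165,255,200,262); m=(s.min(2)>120)&(s[...,0]-s[...,2]<15)
c=biggest(m,165,200); box=cv2.boxPoints(cv2.minAreaRect(c.astype(np.float32)))
w=cast("top",box,14)[:,:2]; print("plate",box.round(1),w.round(1),np.linalg.norm(w-np.roll(w,-1,0),axis=1))
print("hand",cast("top",np.array([[110,52],[578,170],[517,403],[38,287]])/7+[165-.43,200-.43],14).round(1))
s=sub(325,352,222,258); m=(s[...,0]-s[...,2]<22)
c=biggest(m,325,222); box=cv2.boxPoints(cv2.minAreaRect(c.astype(np.float32)))
print("mirror",box.round(1)); 
for z in(0,46): print(z,cast("top",box,z).round(1))
s0=np.array([[372,245],[462,245]])-[300,0]; print("scene base cheek",cast("scene",s0/7.5+[300-.43,230-.43],0).round(1))
# jaw/pins by hand from crop
P=lambda u,z:cast("top",np.array([u])/7+[165-.43,200-.43],z)[0].round(1)
print("tab rear top",P((100,155),60),"nose",P((240,203),23+5),"pins",P((430,210),23),P((405,288),23))
print("petri",cast("top",[[267,265]],16))
# monitor low front corners: top view and scene view
for uv in([200,143],[370,203]): print("scene mon",[cast("scene",[uv],z)[0].round() for z in(50,100,150)])
for uv in([158,177],[381,178]): print("top mon",[cast("top",[uv],z)[0].round() for z in(50,100,150,400)])
E
```

```text
plate [[169.3 240.6]
 [178.1 206. ]
 [247.6 223.7]
 [238.8 258.2]] [[434.5 226.2]
 [524.1 209.5]
 [479.2  30.3]
 [391.2  50. ]] [ 91.09593484 184.64838107  90.20816945 181.44882291]
hand [[521.5 203.8  14. ]
 [478.7  31.5  14. ]
 [393.9  51.   14. ]
 [434.5 224.5  14. ]]
mirror [[331.2 231.5]
 [344.3 225.6]
 [352.5 243.5]
 [339.4 249.5]]
0 [[ 463.  -183.2    0. ]
 [ 478.7 -217.1    0. ]
 [ 432.4 -236.9    0. ]
 [ 416.9 -203.2    0. ]]
46 [[ 454.6 -179.    46. ]
 [ 469.8 -211.6   46. ]
 [ 425.2 -230.6   46. ]
 [ 410.3 -198.2   46. ]]
scene base cheek [[ 423.1 -200.6    0. ]
 [ 437.9 -226.5    0. ]]
tab rear top [473.8 194.7  60. ] nose [463.1 150.9  28. ] pins [462.   83.5  23. ] [433.6  91.4  23. ]
petri [[374.55617896 -20.77010063  16.        ]]
scene mon [array([941., 549.,  50.]), array([818., 447., 100.]), array([695., 344., 150.])]
scene mon [array([ 729., -235.,   50.]), array([ 622., -275.,  100.]), array([ 516., -315.,  150.])]
top mon [array([590., 256.,  50.]), array([575., 243., 100.]), array([561., 229., 150.]), array([486., 159., 400.])]
top mon [array([ 592., -306.,   50.]), array([ 577., -296.,  100.]), array([ 562., -286.,  150.]), array([ 487., -236.,  400.])]
```

```bash
python3 - <<'E'
import cv2,numpy as np
a=cv2.imread("pics/top0.png");s=cv2.imread("pics/scene0.png")
z=lambda i,x,y:cv2.resize(cv2.convertScaleAbs(i[y:y+50,x:x+65],alpha=2.2,beta=10),(390,300),interpolation=cv2.INTER_CUBIC)
cv2.imwrite("pics/c3.png",np.vstack([np.hstack([z(a,125,150),z(a,355,150)]),np.hstack([z(s,180,120),z(s,335,170)])]))
E
```

```text
(no output)
```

View pics/c3.png

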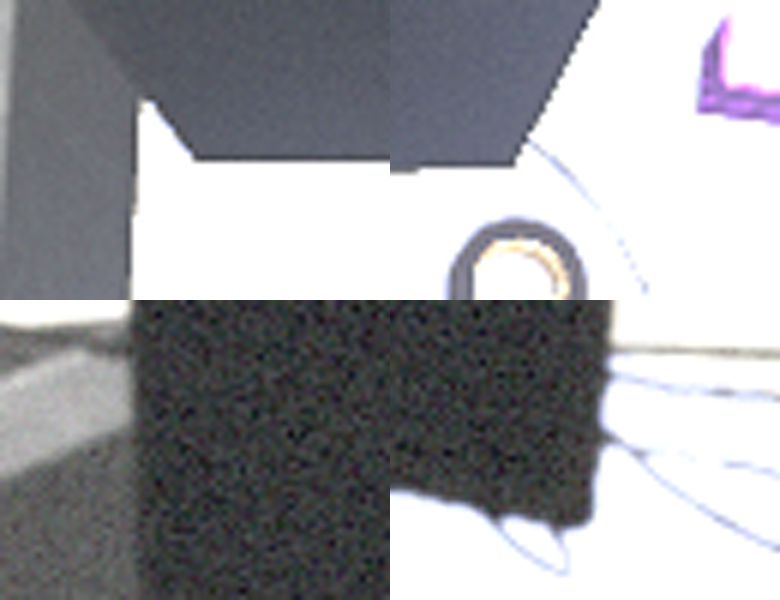

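The crop shows the monitor's bottom-right corner at top (375.8,177.5) and scene (367.5,206). I'll triangulate it.

```bash
python3 - <<'E'
from h import *
p,d=ray("top",[[375.8,177.5]]);q,e=ray("scene",[[367.5,206]]);d=d[0];e=e[0]
t=np.linalg.lstsq(np.c_[d,-e],q-p,rcond=None)[0]; print(p+t[0]*d,q+t[1]*e)
E
```

```text
[ 574.93308665 -281.74951904  110.31457905] [ 577.03386181 -285.56403032  111.67355986]
```

```bash
cat >> h.py <<'E'
def plan(p,yaw,target,yawt):
    "rows from pose (mm, deg) to target; tool z down; prints dp and twist in move units"
    p=np.array(p,float);t=np.array(target,float);tw=(yaw-yawt+180)%360-180
    n=5*max(1,int(np.ceil(max(np.abs(t-p).max()/25*1.05,abs(tw)/5,np.linalg.norm(t-p)/40)/5-1e-6)))
    out=[]
    for i in range(n):
        d=(t-p)/(n-i); a=np.deg2rad(yaw); k=round(tw/5/n,2)
        u=np.round(np.array([d[0]*np.cos(a)+d[1]*np.sin(a),d[0]*np.sin(a)-d[1]*np.cos(a),-d[2]])/25,2)
        out.append([*u.tolist(),k])
        u=u*25;p+=[u[0]*np.cos(a)+u[1]*np.sin(a),u[0]*np.sin(a)-u[1]*np.cos(a),-u[2]];yaw-=k*5
    for i in range(0,n,5): print([o[:3] for o in out[i:i+5]],out[i][3], max(abs(x) for o in out[i:i+5] for x in o))
    print("end",p.round(1),round(yaw,2)); return p,yaw
E
python3 - <<'E'
from h import *
p,y=plan([193.1,488,226.5],158.4,[365,150,220],136)
plan(p,y,[444.5,-207,110],113.7)
E
```

```text
[[-0.76, -0.67, 0.02], [-0.78, -0.65, 0.02], [-0.79, -0.63, 0.02], [-0.81, -0.61, 0.02], [-0.82, -0.59, 0.02]] 0.3 0.82
[[-0.84, -0.56, 0.02], [-0.85, -0.54, 0.02], [-0.87, -0.52, 0.02], [-0.88, -0.5, 0.01], [-0.89, -0.47, 0.02]] 0.3 0.89
[[-0.91, -0.45, 0.01], [-0.92, -0.43, 0.02], [-0.93, -0.4, 0.01], [-0.93, -0.38, 0.02], [-0.95, -0.35, 0.01]] 0.3 0.95
end [365.1 149.9 220. ] 135.9
[[-0.81, -0.54, 0.29], [-0.83, -0.51, 0.29], [-0.84, -0.49, 0.29], [-0.85, -0.47, 0.29], [-0.87, -0.45, 0.29]] 0.3 0.87
[[-0.88, -0.43, 0.3], [-0.89, -0.4, 0.29], [-0.9, -0.38, 0.3], [-0.91, -0.35, 0.29], [-0.92, -0.33, 0.3]] 0.3 0.92
[[-0.92, -0.31, 0.29], [-0.93, -0.28, 0.3], [-0.94, -0.26, 0.29], [-0.95, -0.23, 0.3], [-0.95, -0.22, 0.29]] 0.3 0.95
end [ 444.4 -207.   110. ] 113.4
```

Call:
arm_command([
  [-0.76,-0.67,0.02],
  [-0.78,-0.65,0.02],
  [-0.79,-0.63,0.02],
  [-0.81,-0.61,0.02],
  [-0.82,-0.59,0.02],
], gripper=[91.8,91.8,91.8,91.8,91.8], twist=[0.3,0.3,0.3,0.3,0.3])

```text
time: 0.72
tool_pos: [250.6, 374.4, 223.9]
tcp_rot: [-3.141, -0.0, 2.633]
contact_force: [1.5, -0.2, 0.0]
grip_width: 91.6
finger_force: 0.0
```

Call:
arm_command([
  [-0.84,-0.56,0.02],
  [-0.85,-0.54,0.02],
  [-0.87,-0.52,0.02],
  [-0.88,-0.5,0.01],
  [-0.89,-0.47,0.02],
], gripper=[91.8,91.8,91.8,91.8,91.8], twist=[0.3,0.3,0.3,0.3,0.3])

```text
time: 1.35
tool_pos: [307.9, 262.0, 221.8]
tcp_rot: [-3.141, -0.0, 2.502]
contact_force: [0.3, 0.1, -0.1]
grip_width: 92.2
finger_force: 0.0
```

Call:
arm_command([
  [-0.91,-0.45,0.01],
  [-0.92,-0.43,0.02],
  [-0.93,-0.4,0.01],
  [-0.93,-0.38,0.02],
  [-0.95,-0.35,0.01],
], gripper=[91.8,91.8,91.8,91.8,91.8], twist=[0.3,0.3,0.3,0.3,0.3])

```text
time: 1.98
tool_pos: [365.3, 149.4, 220.0]
tcp_rot: [-3.141, -0.0, 2.371]
contact_force: [0.4, -0.1, -0.2]
grip_width: 91.7
finger_force: 0.0
```

Tracking is accurate.

Call:
arm_command([
  [-0.81,-0.54,0.29],
  [-0.83,-0.51,0.29],
  [-0.84,-0.49,0.29],
  [-0.85,-0.47,0.29],
  [-0.87,-0.45,0.29],
], gripper=[91.8,91.8,91.8,91.8,91.8], twist=[0.3,0.3,0.3,0.3,0.3])

```text
time: 2.6
tool_pos: [391.6, 30.6, 183.6]
tcp_rot: [-3.141, -0.0, 2.24]
contact_force: [0.9, 0.2, 0.4]
grip_width: 92.1
finger_force: 0.0
```

Call:
arm_command([
  [-0.88,-0.43,0.3],
  [-0.89,-0.4,0.29],
  [-0.9,-0.38,0.3],
  [-0.91,-0.35,0.29],
  [-0.92,-0.33,0.3],
], gripper=[91.8,91.8,91.8,91.8,91.8], twist=[0.3,0.3,0.3,0.3,0.3])

```text
time: 3.22
tool_pos: [418.3, -88.6, 146.5]
tcp_rot: [-3.141, -0.001, 2.109]
contact_force: [0.1, -0.9, 0.1]
grip_width: 91.9
finger_force: 0.0
```

Call:
arm_command([
  [-0.92,-0.31,0.29],
  [-0.93,-0.28,0.3],
  [-0.94,-0.26,0.29],
  [-0.95,-0.23,0.3],
  [-0.95,-0.22,0.29],
], gripper=[91.8,91.8,91.8,91.8,91.8], twist=[0.3,0.3,0.3,0.3,0.3])

```text
time: 3.85
tool_pos: [444.6, -207.6, 109.7]
tcp_rot: [-3.141, -0.001, 1.978]
contact_force: [-1.1, -0.2, 1.0]
grip_width: 91.9
finger_force: 0.0
```

```bash
python3 - <<'E'
from h import *
t=capture("top")[...,::-1];s=capture("scene")[...,::-1]
o=get_obs();print(o["tool_pos"],o["tcp_rot"],proj("top",[o["tool_pos"]]),proj("scene",[o["tool_pos"]]))
z=lambda i,x,y:cv2.resize(i[y:y+80,x:x+80],(400,400),interpolation=cv2.INTER_CUBIC)
cv2.imwrite("pics/a1.png",np.hstack([z(t,300,200),z(s,275,205)]))
E
```

```text
[ 444.7135256  -208.69733686  109.31553799] [-3.14115093e+00 -2.36637026e-04  1.97691045e+00] [[346.49163171 230.92709563]] [[316.83424708 220.12034735]]
```

View pics/a1.png

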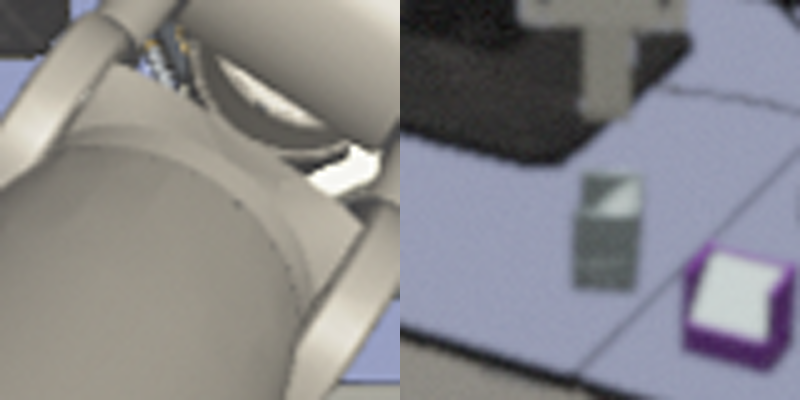

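The top view is blocked by the arm. In the scene view the near finger (crop column 606) lines up with the mirror (column 606), so I'll descend and grip.

Call:
arm_command([
  [0,0,0.9],
  [0,0,0.9],
  [0,0,0.9],
  [0,0,0.9],
  [0,0,0.46],
], gripper=[91.8,91.8,91.8,91.8,91.8], twist=[0,0,0,0,0])

```text
time: 4.58
tool_pos: [444.1, -206.0, 7.8]
tcp_rot: [-3.141, -0.002, 1.98]
contact_force: [-0.6, -0.0, 0.3]
grip_width: 91.5
finger_force: 0.0
```

Call:
arm_command([
  [0,0,0],
  [0,0,0],
  [0,0,0],
  [0,0,0],
  [0,0,0],
], gripper=[70,60,52,46,40], twist=[0,0,0,0,0])

```text
time: 5.2
tool_pos: [444.5, -206.8, 8.9]
tcp_rot: [3.142, 0.0, 1.979]
contact_force: [-2.6, -0.6, 1.6]
grip_width: 46.4
finger_force: 1.0
```

Call:
arm_command([
  [0,0,0],
  [0,0,0],
  [0,0,0],
  [0,0,0],
  [0,0,0],
], gripper=[38,38,38,38,38], twist=[0,0,0,0,0])

```text
time: 5.82
tool_pos: [444.5, -206.8, 8.9]
tcp_rot: [-3.142, 0.0, 1.979]
contact_force: [-1.7, -0.5, 5.7]
grip_width: 45.7
finger_force: 30.0
```

Call:
arm_command([
  [0,0,-0.4],
  [0,0,-0.8],
  [0,0,-0.8],
  [0,0,-0.8],
  [0,0,-0.8],
], gripper=[38,38,38,38,38], twist=[0,0,0,0,0])

```text
time: 6.45
tool_pos: [444.5, -206.5, 99.5]
tcp_rot: [3.141, -0.0, 1.979]
contact_force: [0.4, -0.6, -2.6]
grip_width: 45.8
finger_force: 30.0
```

```bash
python3 - <<'E'
from h import *
s=capture("scene")[...,::-1]
o=get_obs();p=o["tool_pos"];print(p,o["tcp_rot"],o["finger_force"],o["contact_force"])
Rm=R.from_euler("xyz",o["tcp_rot"]).as_matrix()
# expected near-cheek corners if the mirror is centred (mirror x=-tool x, near cheek at tool -y or +y)
for sy in(23,-23):
  print(sy,((proj("scene",[p+Rm@np.array([x,sy,z]) for x,z in((16,8.9),(-16,8.9),(16,-37),(-16,-37))])-[280,175])*6).round(0).tolist())
cv2.imwrite("pics/a2.png",cv2.resize(s[175:255,280:360],(480,480),interpolation=cv2.INTER_CUBIC))
y=np.degrees(o["tcp_rot"][2]); p,y=plan([444.5,-206.8,98.9],113.4,[455.1,120.7,90],76.2)
E
```

```text
[ 445.70899582 -207.28000348  101.88215051] [3.13921107e+00 3.12964078e-03 1.97946236e+00] 29.99989852309227 [ 0.11999552 -0.02238325  0.9662287 ]
23 [[183.0, 279.0], [261.0, 282.0], [184.0, 178.0], [263.0, 181.0]]
-23 [[175.0, 329.0], [255.0, 333.0], [176.0, 225.0], [257.0, 229.0]]
[[0.79, 0.37, 0.02], [0.81, 0.34, 0.02], [0.82, 0.3, 0.02], [0.83, 0.27, 0.02], [0.84, 0.23, 0.03]] 0.5 0.84
[[0.85, 0.19, 0.02], [0.86, 0.16, 0.03], [0.87, 0.12, 0.02], [0.87, 0.08, 0.03], [0.87, 0.04, 0.02]] 0.5 0.87
[[0.87, 0.0, 0.03], [0.87, -0.03, 0.02], [0.87, -0.07, 0.03], [0.87, -0.11, 0.02], [0.87, -0.15, 0.03]] 0.5 0.87
end [455.2 120.8  89.9] 75.9
```

View pics/a2.png

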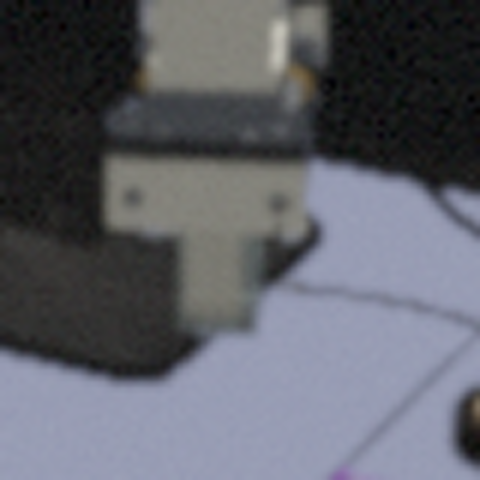

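The mirror is held (width 45.8), with its right edge at about column 262 against 257 expected, so it's within about 2 mm of centre. I'll carry it over the mount.

Call:
arm_command([
  [0.79,0.37,0.02],
  [0.81,0.34,0.02],
  [0.82,0.3,0.02],
  [0.83,0.27,0.02],
  [0.84,0.23,0.03],
], gripper=[38,38,38,38,38], twist=[0.5,0.5,0.5,0.5,0.5])

```text
time: 7.12
tool_pos: [447.9, -96.7, 95.7]
tcp_rot: [-3.141, -0.0, 1.76]
contact_force: [1.0, 0.9, -0.7]
grip_width: 45.6
finger_force: 30.0
```

Call:
arm_command([
  [0.85,0.19,0.02],
  [0.86,0.16,0.03],
  [0.87,0.12,0.02],
  [0.87,0.08,0.03],
  [0.87,0.04,0.02],
], gripper=[38,38,38,38,38], twist=[0.5,0.5,0.5,0.5,0.5])

```text
time: 7.75
tool_pos: [451.4, 12.4, 92.7]
tcp_rot: [-3.141, -0.0, 1.542]
contact_force: [-0.4, 0.1, -3.2]
grip_width: 46.1
finger_force: 30.0
```

Call:
arm_command([
  [0.87,0.0,0.03],
  [0.87,-0.03,0.02],
  [0.87,-0.07,0.03],
  [0.87,-0.11,0.02],
  [0.87,-0.15,0.03],
], gripper=[38,38,38,38,38], twist=[0.5,0.5,0.5,0.5,0.5])

```text
time: 8.38
tool_pos: [455.0, 121.6, 89.4]
tcp_rot: [-3.141, -0.0, 1.323]
contact_force: [0.1, 0.0, -2.5]
grip_width: 46.0
finger_force: 30.0
```

Call:
arm_command([
  [0,0,0.6],
  [0,0,0.6],
  [0,0,0.4],
  [0,0,0.2],
  [0,0,0],
], gripper=[38,38,38,38,38], twist=[0,0,0,0,0])

```text
time: 9.0
tool_pos: [455.2, 120.7, 44.6]
tcp_rot: [-3.141, 0.0, 1.325]
contact_force: [0.7, 0.3, -1.1]
grip_width: 46.1
finger_force: 30.0
```

```bash
python3 - <<'E'
from h import *
s=capture("scene")[...,::-1]
o=get_obs();print(o["tool_pos"],o["tcp_rot"],o["contact_force"])
cv2.imwrite("pics/a3.png",cv2.resize(s[170:250,170:270],(800,600),interpolation=cv2.INTER_CUBIC))
E
```

```text
[455.37464416 120.77999021  44.8706905 ] [ 3.14137422e+00 -2.05920590e-04  1.32468530e+00] [ 0.37029153 -0.52487753 -1.10210687]
```

View pics/a3.png

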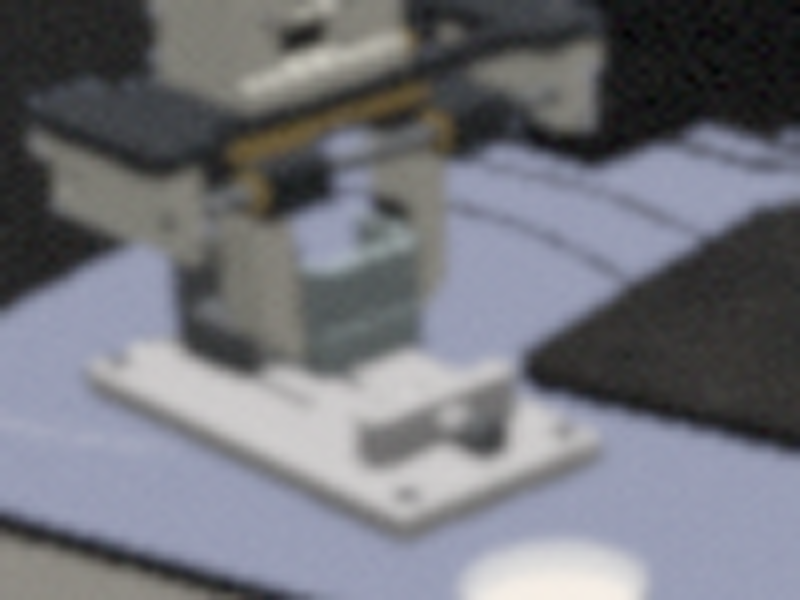

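The mirror hangs upright over the plate with its closed back wall toward the pin bar, and the jaw is behind it. Lowering.

Call:
arm_command([
  [0,0,0.3],
  [0,0,0.24],
  [0,0,0.16],
  [0,0,0.08],
  [0,0,0],
], gripper=[38,38,38,38,38], twist=[0,0,0,0,0])

```text
time: 9.68
tool_pos: [455.2, 120.8, 25.1]
tcp_rot: [-3.141, -0.0, 1.325]
contact_force: [1.0, 0.6, -1.9]
grip_width: 45.9
finger_force: 30.0
```

Call:
arm_command([
  [0,0,0.04],
  [0,0,0.02],
  [0,0,0.02],
  [0,0,0],
  [0,0,0],
], gripper=[38,38,38,38,38], twist=[0,0,0,0,0])

```text
time: 10.3
tool_pos: [455.3, 120.8, 23.3]
tcp_rot: [3.141, -0.0, 1.325]
contact_force: [-0.2, -0.5, -2.3]
grip_width: 45.9
finger_force: 30.0
```

Call:
arm_command([
  [0,0,0.02],
  [0,0,0.02],
  [0,0,0.02],
  [0,0,0],
  [0,0,0],
], gripper=[38,38,38,38,38], twist=[0,0,0,0,0])

```text
time: 10.92
tool_pos: [455.3, 120.8, 22.9]
tcp_rot: [3.141, -0.0, 1.325]
contact_force: [-4.3, -0.1, 14.0]
grip_width: 46.2
finger_force: 30.0
```

Contact with the plate. I'll ease off half a millimetre and open slowly.

Call:
arm_command([
  [0,0,-0.02],
  [0,0,0],
  [0,0,0],
  [0,0,0],
  [0,0,0],
], gripper=[38,38,46,48,50], twist=[0,0,0,0,0])

```text
time: 11.55
tool_pos: [455.4, 120.8, 22.2]
tcp_rot: [3.141, -0.0, 1.325]
contact_force: [0.1, -0.2, -0.0]
grip_width: 49.9
finger_force: 0.0
```

Call:
arm_command([
  [0,0,0],
  [0,0,0],
  [0,0,0],
  [0,0,0],
  [0,0,0],
], gripper=[53,57,61,65,68], twist=[0,0,0,0,0])

```text
time: 12.18
tool_pos: [455.2, 120.8, 22.2]
tcp_rot: [-3.142, -0.0, 1.325]
contact_force: [0.3, -0.2, -0.3]
grip_width: 67.8
finger_force: 0.0
```

Call:
arm_command([
  [0,0,-0.5],
  [0,0,-0.8],
  [0,0,-1],
  [0,0,-1],
  [0,0,-1],
], gripper=[68,68,68,68,68], twist=[0,0,0,0,0])

```text
time: 12.8
tool_pos: [455.2, 120.8, 131.4]
tcp_rot: [3.141, -0.0, 1.325]
contact_force: [0.4, 0.3, 0.1]
grip_width: 67.8
finger_force: 0.0
```

```bash
python3 - <<'E'
from h import *
s=capture("scene")[...,::-1]
o=get_obs();print(o["tool_pos"],o["tcp_rot"],o["contact_force"],o["time"])
# expected mirror back bottom/top corners in the picture for mount pose (457,128.5,-103.8deg), mirror centre x=8
a=np.deg2rad(-103.8);ex=np.array([np.cos(a),np.sin(a),0]);ey=np.array([-ex[1],ex[0],0]);c=np.array([457,128.5,14])
P=[c+x*ex+y*ey+[0,0,z] for x,y,z in((24,23,0),(24,-23,0),(24,23,46),(24,-23,46),(-8,-23,0),(-8,-23,46))]
print(((proj("scene",P)-[170,170])*[8,7.5]).round().tolist())
cv2.imwrite("pics/a4.png",cv2.resize(s[170:250,170:270],(800,600),interpolation=cv2.INTER_CUBIC))
E
```

```text
[456.9666328  121.06883199 134.41612937] [ 3.13579598e+00 -2.19207761e-03  1.32502134e+00] [ 2.19207321 -0.82930731  2.99772534] 12.85
[[425.0, 400.0], [323.0, 440.0], [418.0, 288.0], [314.0, 327.0], [265.0, 413.0], [255.0, 301.0]]
```

View pics/a4.png

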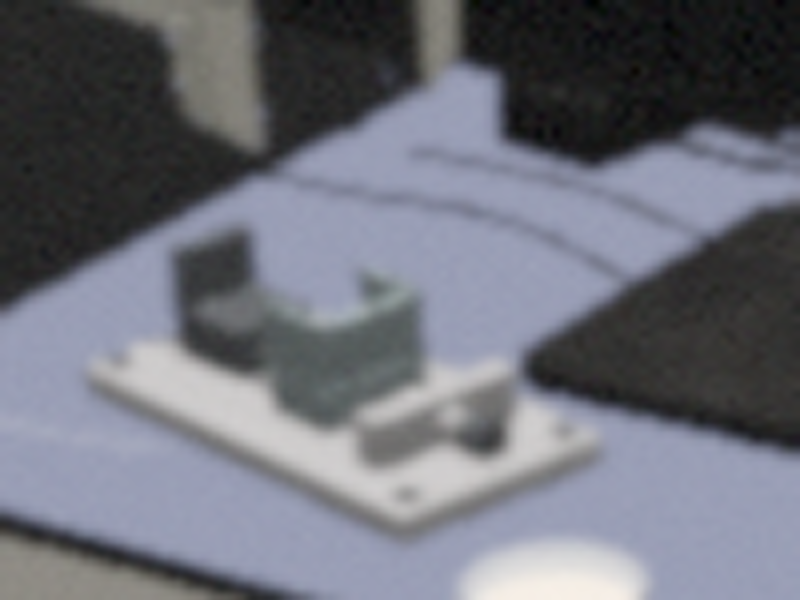

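The mirror stands upright on the plate between jaw and pins, about where expected. Next I'll check clearance to the black PC box and plan the approach behind the tab.

```bash
python3 - <<'E'
from h import *
print("PC base edge",cast("scene",[[170,210],[203,192]],0).round())
for z in(0,100,150,200,250): print(z,cast("top",[[145,245],[147,200]],z)[:,:2].round().tolist())
o=get_obs();print(o["tool_pos"],o["tcp_rot"])
a=np.deg2rad(-103.8);ex=np.array([np.cos(a),np.sin(a)]);c=np.array([457,128.5])
q=c-92*ex;print(q)
print(c-94*ex); plan([455.2,120.8,134],75.9,[*(c-94*ex),134],76.2)
E
```

```text
PC base edge [[491. 313.   0.]
 [652. 313.   0.]]
0 [[425.0, 291.0], [543.0, 295.0]]
100 [[410.0, 261.0], [518.0, 265.0]]
150 [[402.0, 247.0], [506.0, 250.0]]
200 [[395.0, 232.0], [493.0, 235.0]]
250 [[387.0, 217.0], [481.0, 220.0]]
[456.9666328  121.06883199 134.41612937] [ 3.13579598e+00 -2.19207761e-03  1.32502134e+00]
[478.9450781  217.84435375]
[479.42214501 219.78662231]
[[0.82, -0.0, -0.0], [0.81, -0.01, -0.0], [0.82, -0.0, -0.0], [0.81, -0.0, -0.0], [0.82, -0.01, -0.0]] -0.01 0.82
end [479.4 219.9 134. ] 76.15
```

Clearance is fine. Back off along tool +x, close the fingers, then go down behind the tab.

Call:
arm_command([
  [0.78,0,0],
  [0.78,0,0],
  [0.78,0,0],
  [0.78,0,0],
  [0.78,0,0],
], gripper=[50,30,10,0,0], twist=[-0.06,0,0,0,0])

```text
time: 13.48
tool_pos: [478.8, 216.7, 129.7]
tcp_rot: [3.142, -0.0, 1.33]
contact_force: [0.1, -1.1, -0.2]
grip_width: 22.4
finger_force: 0.0
```

Call:
arm_command([
  [0,0,0.5],
  [0,0,0.8],
  [0,0,0.8],
  [0,0,0.8],
  [0,0,0.6],
], gripper=[0,0,0,0,0], twist=[0,0,0,0,0])

```text
time: 14.1
tool_pos: [477.4, 214.8, 40.6]
tcp_rot: [-3.139, 0.001, 1.33]
contact_force: [-5.3, -0.1, 2.9]
grip_width: 0.7
finger_force: 0.0
```

Call:
arm_command([
  [0,0,0.16],
  [0,0,0],
  [0,0,0],
  [0,0,0],
  [0,0,0],
], gripper=[0,0,0,0,0], twist=[0,0,0,0,0])

```text
time: 14.72
tool_pos: [477.3, 215.3, 38.2]
tcp_rot: [-3.139, 0.001, 1.33]
contact_force: [-5.5, -0.8, -1.8]
grip_width: 0.3
finger_force: 0.0
```

There's a 5.5 N push in -x: the gripper body is just brushing the monitor. I'll shift 5 mm away along tool -y; the closed fingers, about 38 mm wide, still cover the tab centre.

Call:
arm_command([
  [0,-0.12,0],
  [0,-0.12,0],
  [0,0,0],
  [0,0,0],
  [0,0,0],
], gripper=[0,0,0,0,0], twist=[0,0,0,0,0])

```text
time: 15.35
tool_pos: [472.9, 216.9, 38.3]
tcp_rot: [3.141, -0.0, 1.33]
contact_force: [-0.4, -0.4, 0.7]
grip_width: 0.6
finger_force: 0.0
```

Call:
arm_command([
  [-0.08,0,0],
  [-0.08,0,0],
  [-0.08,0,0],
  [-0.06,0,0],
  [0,0,0],
], gripper=[0,0,0,0,0], twist=[0,0,0,0,0])

```text
time: 15.98
tool_pos: [470.9, 209.5, 38.3]
tcp_rot: [3.142, -0.0, 1.33]
contact_force: [-0.4, 0.1, 0.2]
grip_width: 0.7
finger_force: 0.0
```

Call:
arm_command([
  [-0.04,0,0],
  [-0.04,0,0],
  [-0.04,0,0],
  [-0.04,0,0],
  [-0.04,0,0],
], gripper=[0,0,0,0,0], twist=[0,0,0,0,0])

```text
time: 16.6
tool_pos: [470.2, 206.4, 38.3]
tcp_rot: [3.141, -0.003, 1.33]
contact_force: [0.7, 8.8, -2.7]
grip_width: 0.3
finger_force: 4.5
```

Contact: the jaw slides at about 9 N. Pushing on slowly through the region still well short of the pins.

Call:
arm_command([
  [-0.04,0,0],
  [-0.04,0,0],
  [-0.04,0,0],
  [-0.04,0,0],
  [-0.04,0,0],
], gripper=[0,0,0,0,0], twist=[0,0,0,0,0])

```text
time: 17.23
tool_pos: [469.0, 201.5, 38.3]
tcp_rot: [3.141, -0.003, 1.33]
contact_force: [0.7, 9.6, -3.4]
grip_width: 0.6
finger_force: 4.5
```

Call:
arm_command([
  [-0.04,0,0],
  [-0.04,0,0],
  [-0.04,0,0],
  [-0.04,0,0],
  [-0.04,0,0],
], gripper=[0,0,0,0,0], twist=[0,0,0,0,0])

```text
time: 17.85
tool_pos: [467.9, 196.7, 38.3]
tcp_rot: [3.141, -0.003, 1.33]
contact_force: [0.9, 8.8, -3.0]
grip_width: 0.2
finger_force: 4.5
```

Call:
arm_command([
  [-0.04,0,0],
  [-0.04,0,0],
  [-0.04,0,0],
  [-0.04,0,0],
  [-0.04,0,0],
], gripper=[0,0,0,0,0], twist=[0,0,0,0,0])

```text
time: 18.48
tool_pos: [466.7, 192.0, 38.3]
tcp_rot: [3.141, -0.003, 1.33]
contact_force: [1.2, 11.1, -3.7]
grip_width: 0.5
finger_force: 5.1
```

Call:
arm_command([
  [-0.04,0,0],
  [-0.04,0,0],
  [-0.04,0,0],
  [-0.04,0,0],
  [-0.04,0,0],
], gripper=[0,0,0,0,0], twist=[0,0,0,0,0])

```text
time: 19.1
tool_pos: [465.5, 187.1, 38.3]
tcp_rot: [3.141, -0.003, 1.33]
contact_force: [1.6, 10.6, -1.9]
grip_width: 0.3
finger_force: 5.1
```

finger_force is a clean proxy: 4.5 while only sliding the jaw (9 N total), 5.1 while also pushing the mirror. The target is about 7.0. Smaller steps from here.

Call:
arm_command([
  [-0.03,0,0],
  [-0.03,0,0],
  [-0.03,0,0],
  [-0.03,0,0],
  [0,0,0],
], gripper=[0,0,0,0,0], twist=[0,0,0,0,0])

```text
time: 19.73
tool_pos: [464.7, 184.1, 38.3]
tcp_rot: [3.141, -0.003, 1.33]
contact_force: [1.0, 8.8, -2.8]
grip_width: 0.5
finger_force: 4.9
```

Call:
arm_command([
  [-0.02,0,0],
  [-0.02,0,0],
  [-0.02,0,0],
  [-0.02,0,0],
  [-0.02,0,0],
], gripper=[0,0,0,0,0], twist=[0,0,0,0,0])

```text
time: 20.35
tool_pos: [464.2, 181.8, 38.3]
tcp_rot: [3.141, -0.003, 1.33]
contact_force: [1.4, 10.1, -3.1]
grip_width: 0.4
finger_force: 5.1
```

Call:
arm_command([
  [-0.02,0,0],
  [-0.02,0,0],
  [-0.02,0,0],
  [-0.02,0,0],
  [-0.02,0,0],
], gripper=[0,0,0,0,0], twist=[0,0,0,0,0])

```text
time: 20.98
tool_pos: [463.7, 179.6, 38.3]
tcp_rot: [3.141, -0.004, 1.33]
contact_force: [0.6, 12.0, -3.5]
grip_width: 0.2
finger_force: 6.2
```

It's at the pins: about 3.4 N on the mirror. Creeping on.

Call:
arm_command([
  [-0.01,0,0],
  [-0.01,0,0],
  [0,0,0],
  [0,0,0],
  [0,0,0],
], gripper=[0,0,0,0,0], twist=[0,0,0,0,0])

```text
time: 21.6
tool_pos: [463.6, 179.3, 38.3]
tcp_rot: [3.14, -0.004, 1.33]
contact_force: [1.1, 12.4, -3.6]
grip_width: 0.7
finger_force: 6.2
```

Call:
arm_command([
  [-0.01,0,0],
  [-0.01,0,0],
  [-0.01,0,0],
  [0,0,0],
  [0,0,0],
], gripper=[0,0,0,0,0], twist=[0,0,0,0,0])

```text
time: 22.22
tool_pos: [463.4, 178.7, 38.3]
tcp_rot: [3.14, -0.004, 1.329]
contact_force: [2.0, 13.9, -4.2]
grip_width: 0.2
finger_force: 6.8
```

The push is about 13.7 N, so about 5 N on the mirror. Back off, lift away and check.

Call:
arm_command([
  [0.1,0,0],
  [0.15,0,0],
  [0.2,0,0],
  [0,0,0],
  [0,0,0],
], gripper=[0,0,0,0,0], twist=[0,0,0,0,0])

```text
time: 22.85
tool_pos: [465.4, 187.2, 38.2]
tcp_rot: [-3.142, 0.0, 1.33]
contact_force: [1.1, 0.3, 0.3]
grip_width: 0.5
finger_force: 0.0
```

Call:
arm_command([
  [0,0,-0.5],
  [0,-0.3,-0.8],
  [0,-0.3,-1],
  [0,-0.3,-1],
  [0,0,-0.5],
], gripper=[0,0,0,0,0], twist=[0,0,0,0,0])

```text
time: 23.48
tool_pos: [443.9, 192.8, 135.2]
tcp_rot: [3.139, -0.001, 1.33]
contact_force: [-0.7, 0.1, -0.7]
grip_width: 0.5
finger_force: 0.0
```

Call:
arm_command([
  [0,-0.5,-0.5],
  [0,-0.5,-0.5],
  [0,-0.5,0],
  [0,0,0],
  [0,0,0],
], gripper=[0,0,0,0,0], twist=[0,0,0,0,0])

```text
time: 24.1
tool_pos: [407.1, 201.6, 157.9]
tcp_rot: [-3.141, 0.0, 1.33]
contact_force: [-0.0, -0.1, 0.7]
grip_width: 0.5
finger_force: 0.0
```

```bash
python3 - <<'E'
from h import *
s=capture("scene")[...,::-1]
o=get_obs();print(o["tool_pos"],o["contact_force"],o["time"])
cv2.imwrite("pics/a5.png",cv2.resize(s[170:250,170:270],(800,600),interpolation=cv2.INTER_CUBIC))
E
```

```text
[407.29183339 201.54599659 157.87587411] [ 0.11866007 -1.00285434  0.81839583] 24.15
```

View pics/a5.png

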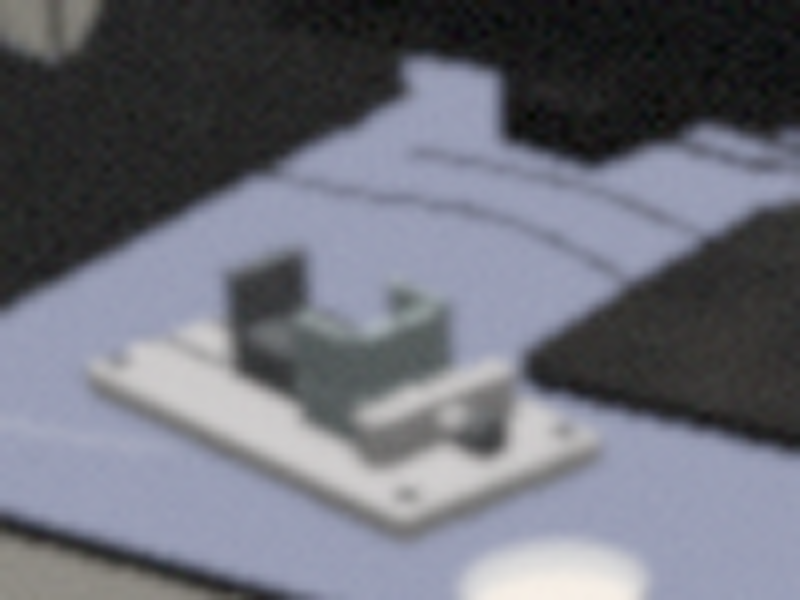

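The mirror stands upright between nose and pins, and the petri dish is in place. I want a numeric squareness check from the top camera, so I'll clear the arm first.

```bash
python3 - <<'E'
from h import *
plan([407.2,201.6,157.9],76.2,[250,374,224],85)
E
```

```text
[[0.52, -0.78, -0.26], [0.53, -0.77, -0.26], [0.54, -0.76, -0.27], [0.56, -0.75, -0.26], [0.57, -0.74, -0.27]] -0.18 0.78
[[0.58, -0.73, -0.26], [0.59, -0.72, -0.27], [0.6, -0.71, -0.26], [0.61, -0.7, -0.27], [0.62, -0.7, -0.26]] -0.18 0.73
end [249.9 373.9 223.9] 85.2
```

Call:
arm_command([
  [0.52,-0.78,-0.26],
  [0.53,-0.77,-0.26],
  [0.54,-0.76,-0.27],
  [0.56,-0.75,-0.26],
  [0.57,-0.74,-0.27],
], gripper=[0,0,0,0,0], twist=[-0.18,-0.18,-0.18,-0.18,-0.18])

```text
time: 24.78
tool_pos: [328.1, 288.3, 191.1]
tcp_rot: [-3.141, 0.0, 1.409]
contact_force: [0.4, 0.2, 0.1]
grip_width: 0.5
finger_force: 0.0
```

Call:
arm_command([
  [0.58,-0.73,-0.26],
  [0.59,-0.72,-0.27],
  [0.6,-0.71,-0.26],
  [0.61,-0.7,-0.27],
  [0.62,-0.7,-0.26],
], gripper=[0,0,0,0,0], twist=[-0.18,-0.18,-0.18,-0.18,-0.18])

```text
time: 25.4
tool_pos: [249.7, 374.4, 224.1]
tcp_rot: [-3.141, 0.0, 1.487]
contact_force: [0.9, -0.3, -0.1]
grip_width: 0.5
finger_force: 0.0
```

```bash
python3 - <<'E'
from h import *
t=capture("top")[...,::-1].astype(int); cv2.imwrite("pics/t2.png",t.astype(np.uint8))
s=t[200:262,165:255]
# glass: greenish tint (G above R), bright
print("plate px",t[250,225],"in glass?",[t[v,u].tolist() for u,v in((212,233),(215,234),(218,235))])
ref=cv2.imread("pics/top0.png").astype(int); print([ref[v,u].tolist() for u,v in((340,238),(343,240))])
m=((s[...,1]-s[...,2]>10)&(s[...,0]-s[...,1]<12)).astype(np.uint8)
print("\n".join("".join(".#"[v] for v in r[25:75]) for r in m[15:52]))
E
```

```text
plate px [208 208 210] in glass? [[203, 203, 184], [202, 202, 185], [207, 208, 191]]
[[207, 207, 189], [206, 205, 189]]
..................................................
..................................................
..................................................
..................................................
..................................................
..................................................
..................................................
......................###.........................
.......................######.....................
...........................######.................
.......................###########................
.......................###########................
......................############................
......................############................
......................############................
......................###########.................
.....................############.................
.....................###########..................
.....................###########..................
...........
[... 206 characters left out ...]
.....#############...................
..................############....................
.....................#########....................
.......................#.#####....................
............................#.....................
..................................................
..................................................
..................................................
..................................................
..................................................
..................................................
..................................................
..................................................
..................................................
```

```bash
python3 - <<'E'
from h import *
a=np.deg2rad(-103.8);ex=np.array([np.cos(a),np.sin(a),0]);ey=np.array([-ex[1],ex[0],0]);c=np.array([457,128.5,14])
q=proj("top",[c+35*ex+23*ey+[0,0,46],c+35*ex-23*ey+[0,0,46]]);d=q[0]-q[1];print("expected deg from vertical",np.degrees(np.arctan2(d[0],-d[1])))
for f,off in(("pics/t2.png",(185,205,50,45)),):
    t=cv2.imread(f); x,y,w,h=off
    s=cv2.resize(t[y:y+h,x:x+w],None,fx=8,fy=8,interpolation=cv2.INTER_CUBIC).astype(float)
    s=cv2.GaussianBlur(s,(0,0),5); g=s[...,1]-s[...,2]
    m=(g>9)&(s[...,1]>150)
    m=cv2.morphologyEx(m.astype(np.uint8),cv2.MORPH_OPEN,np.ones((25,25)))
    cc=biggest(m,0,0); r=cv2.minAreaRect(cc.astype(np.float32)); print(r[0],np.array(r[1])/8,r[2])
    ys=np.arange(cc[:,1].min(),cc[:,1].max()); H=len(ys)
    for nm,fn in(("left",np.min),("right",np.max)):
        yy=ys[int(.25*H):int(.72*H)]; xx=[fn(cc[cc[:,1]==k,0]) for k in yy]
        print(nm,np.degrees(np.arctan(-np.polyfit(yy,xx,1)[0])))
    # principal axis of the glass blob (long axis)
    M=cv2.moments(m,True); print("moment axis",90-abs(np.degrees(.5*np.arctan2(2*M["mu11"],M["mu20"]-M["mu02"]))))
ref=cv2.imread("pics/top0.png").astype(int);t=cv2.imread("pics/t2.png").astype(int)
print("bystanders diff",[int(np.abs(ref[v-12:v+12,u-12:u+12]-t[v-12:v+12,u-12:u+12]).mean()) for u,v in((267,265),(427,245),(128,264),(153,260))])
E
```

```text
expected deg from vertical 16.18403360462517
(249.8389434814453, 222.80563354492188) [10.64714336 16.88072777] 15.843083381652832
left 16.24104984703734
right 15.515475091186586
moment axis 21.68473135023156
bystanders diff [0, 0, 0, 0]
```

The mirror is square to the mount (15.8° against 16.2° expected) and the bystanders haven't moved. Handing in.

```bash
python3 -c "
from plant import *
print(close_job())"
```

```text
the job is handed in; nothing more can be done
None
```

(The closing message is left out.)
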